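Seat the block battery in the test stand

ROBOT

A 6-joint arm with a two-finger parallel gripper is mounted at the origin on a cart in front of the work surface, level with it; the furniture and walls round the work are solid. World frame = base frame: x ahead of the robot, y to its left, z up, the work surface at z = 0. Lengths are in m, angles in rad, forces in N, time in s.
With the tool pointing down it reaches from about 0.25 to 0.725 m from the base axis. Payload 4 kg.
Tool frame: the origin (TCP) lies midway between the tips of the shut fingers; the grasp point (between the pads) lies 19 mm behind it; z points along the fingers, y is the line along which they close (so a half turn about z gives the same grasp; the last joint's range is limited). The gripper opens to 85 mm and grips with 20 to 120 N. Pads are 22 mm wide; open, the fingers measure 114 mm over their backs; the gripper's body (76 mm by 85 mm) begins 54 mm behind the grasp point. The pads swing forward as they close: fully open they stand 13 mm farther back than shut.
Start: joints at [-1.12, 0.241, 0.005, 1.335, 0, 1.571], TCP at [0.218, -0.45, 0.231] pointing down, gripper open.
Joint ranges: [-2.72, 2.72], [-1.05, 1.87], [-1.09, 1.28], [-1.99, 2.15], [-1.42, 1.44], [-3.14, 3.14]. Speed limits (rad/s): [2.79, 2.79, 3.14, 3.14, 3.14, 3.14].

INTERFACE

Orientations are given as a unit quaternion [x, y, z, w].
In Python, from workcell import bot, camera, job_done gives the robot as it stands.
- The arm moves only by the tool carry_out, never from a script. Its argument "plan" is a list of rows, each an object of numbers: "dx", "dy", "dz": the shift along the tool's x, y, z in mm; "twist": the turn about the tool's z in degrees; "fingers": the closure, from -1 (fully open) to 1 (shut). In form: [{"dx": .., "dy": .., "dz": .., "twist": .., "fingers": ..}, ...]. A call has exactly 5 rows; each row is the pose to reach, as a shift and turn from the pose commanded when the call began, along the tool's axes at that moment; what a row does not reach only later rows make up. A row lasts 1/12 s, in which the tool goes at most 41.7 mm and 7.16 degrees, less where a joint would pass 70% of its speed; a pose out of reach is approached as far as the arm can. A call with a gripper value outside its range is refused whole. The fingers move at their own pace and stop on an object; the grip force is fixed at half the most. Time passes only in rows, so rows that repeat a pose let the fingers close, or fill a call up. It gives the time, the measured TCP pose, the force, the opening and the grip force at its end, in the units of the state.
- bot.get_obs(): the state, without advancing time (a new reading comes with each control period).
- camera(name): name is "scene" or "top" or "wrist"; returns a dict with "image" (400x640x3 uint8, red, green, blue), "intrinsics" (3x3 intrinsics, pixels), "distortion" ([k1, k2, p1, p2, k3] as OpenCV has them; the pictures are not rectified), "eye" and "attitude" of the camera in the world. Camera axes: x right, y down, z forward; pixel columns grow to the right and rows downward; lengths in m; the calibration is good to about 2 mm. A picture is of the moment at which its call begins. There is no depth.
- job_done(): hands the job in; it is judged then, once.
The state is a dict: "clock": time; "joint_pos": joint angles; "joint_vel": joint speeds; "tau": joint torques, N m; "eef_pos": TCP position; "tool_rot": TCP orientation; "ft_force": force on the tool from outside, world axes, zero at the start; "ft_torque": the same for the moment, N m; "grip_width": finger opening in m; "grasp_force": force on a finger pad.
Only numpy, scipy, OpenCV 4.12 (cv2) and the standard library are available. Lean on these libraries where they do the work, as an engineer would, in place of code of your own. Each camera call takes 0.05 s, during which the arm holds its last target. There are 200 camera calls.

TASK

Take the rectangular block battery and stand it, terminals up, in the oblong well of the white battery test stand: lower it in while holding it rather than dropping it, shuffle it a little if it catches, and let go once it sits fully home on the well's floor. Leave the black capacitor and the heat sink where they stand.

Things in the scene. Friction and masses are not known exactly. Their poses are not given: they have to be found in the camera images.
- battery: Loose block battery, black below, copper-coloured above, standing upright: case 45 mm tall (48 with the two terminals), 18 mm thick along x, 26 mm wide along y, 45 g. Origin: centre of its underside, z up. Seated, it stands 19 mm proud of the stand: grip its top 17 mm across its thickness to keep the fingers above the stand. Fits the well only with its width along the well's length.
- well (a point): Floor centre of the oblong well in the fixed white test stand (grey lead-in; block 70 x 130 mm, top 32 mm above the worktop, green window on its robot side). Floor 6 mm above the worktop; well 24 mm (x) by 34 mm (y) in its lower 18 mm, flaring at 45 degrees to 40 x 50 mm at the top face. z up. The stand's other well, round, 22 mm wide, 62 mm off along +y, is too small for the battery.
- capacitor: Loose bystander: black round capacitor can with a white stripe, 36 mm diameter, 54 mm tall, upright. Origin at the centre of its underside, z up. (Beyond the loose parts, at the right, fixed black instrument boxes with a hose, about 0.4 m tall, fill x 0.38 to 0.68 m, y below -0.2 m: draw the arm in and lift it to swing past them.)
- sink: Loose bystander: small black finned heat sink, 20 x 30 mm, 25 mm tall, upright. Origin at the centre of its underside, z up.
Not all that is in view belongs to the job. What is shaped like the battery but blue or red is not meant.

How it is judged:
On the way:
1. the battery's foot is inside the oblong well (less than 20 mm above its floor) while the fingers still touch it (z of battery in the frame of well below 0.02 m and horizontal distance between battery and well below 0.015 m and contact force between the fingers and battery above 0.3 N), for 0.05 s.
At the end, for the whole second after the job is handed in: The battery stands terminals up and at rest in the oblong well, its underside within 3 mm of the well's floor, within 10 mm of the well's centre, upright within 7 degrees, its width along the well's length within 26 degrees (either way round) (z of battery in the frame of well below 0.003 m and horizontal distance between battery and well below 0.01 m and angle between battery's own z axis and vertical below 0.12 rad and angle between the y axis of battery and the y axis of well, either way round below 0.45 rad and linear speed of battery below 0.02 m/s); the robot touches nothing.
It fails at once if the capacitor is moved more than 30 mm or tipped over (distance of capacitor from where it was at the start of the episode above 0.03 m or angle between capacitor's own z axis and vertical above 0.6 rad).
It fails at once if the heat sink is moved more than 30 mm or tipped over (distance of sink from where it was at the start of the episode above 0.03 m or angle between sink's own z axis and vertical above 0.6 rad).
It also fails if it takes over 48 s, if anything falls off the work surface, if the arm or the gripper's body presses on something with over 40 N, if the wrist force passes 120 N, or if a joint passes its speed limit or range.

## Working session

There is one attempt and no reset: what is moved stays moved. The work goes in short steps, Python scripts to look and compute and a tool call to move; the robot and the scene stay as the last step left them, time stands still between calls to the robot, and variables do not carry over. Pictures are saved under pics/ and viewed, at most 10 in all, crops included, and the job is handed in when it is done.

Besides the shell and the picture viewer there is one more tool, called after "Call:" as name(argument=value, ...) on one line, values as JSON. carry_out: Moves the arm, as the interface text tells. Its arguments: {"type":"object","properties":{"plan":{"type":"array","items":{"type":"object","properties":{"dx":{"type":"number"},"dy":{"type":"number"},"dz":{"type":"number"},"twist":{"type":"number"},"fingers":{"type":"number"}}}}},"required":["plan"]}

```bash
mkdir -p pics; cat > h.py <<'E'
import numpy as np, cv2, pickle
from scipy.spatial.transform import Rotation as R
from workcell import bot, camera, job_done
def snap(n,f):
    c=camera(n); cv2.imwrite(f'pics/{f}.png',c['image'][:,:,::-1]); pickle.dump(c,open(f'pics/{f}.pkl','wb')); return c
def load(f): return pickle.load(open(f'pics/{f}.pkl','rb'))
def rot(c):
    a=np.array(c['attitude']); return a if a.shape==(3,3) else R.from_quat(a).as_matrix()
def ray(c,p):
    u=cv2.undistortPoints(np.array([[p]],float),np.array(c['intrinsics']),np.array(c['distortion']))[0,0]
    d=rot(c)@[u[0],u[1],1]; return np.array(c['eye']),d/np.linalg.norm(d)
def onz(c,p,z):
    e,d=ray(c,p); return e+d*(z-e[2])/d[2]
def tri(*cp):
    A=0;b=0
    for c,p in cp:
        e,d=ray(c,p);P=np.eye(3)-np.outer(d,d);A=A+P;b=b+P@e
    x=np.linalg.solve(A,b); return x,[np.linalg.norm(np.cross(x-ray(c,p)[0],ray(c,p)[1])) for c,p in cp]
def proj(c,X):
    M=rot(c).T; t=-M@np.array(c['eye']); return cv2.projectPoints(np.array(X,float).reshape(-1,3),cv2.Rodrigues(M)[0],t,np.array(c['intrinsics']),np.array(c['distortion']))[0][:,0]
E
python3 - <<'E'
from h import *
for n in('scene','top'):
    c=snap(n,n+'0'); print(n,c['eye'],c['attitude'],c['intrinsics'])
o=bot.get_obs();print(o['clock'],o['eef_pos'],o['tool_rot'])
E
```

```text
scene [-0.12476008  0.52284854  0.56073927] [-0.40619143  0.78800978 -0.40696865  0.22005822] [[515.55770276   0.         319.80739468]
 [  0.         515.55770276 201.00303139]
 [  0.           0.           1.        ]]
top [0.38472176 0.09265022 0.98222536] [ 0.71449878 -0.69679411  0.03013737 -0.05532817] [[460.62673786   0.         317.51665484]
 [  0.         460.62673786 204.83040897]
 [  0.           0.           1.        ]]
0.1 [ 0.21758967 -0.44954026  0.23050495] [ 9.74705320e-01  2.23491970e-01 -2.20173758e-04 -9.10761096e-04]
```

View pics/scene0.png

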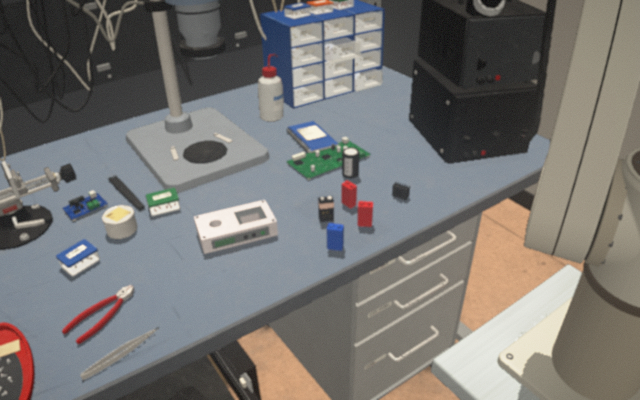

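View pics/top0.png

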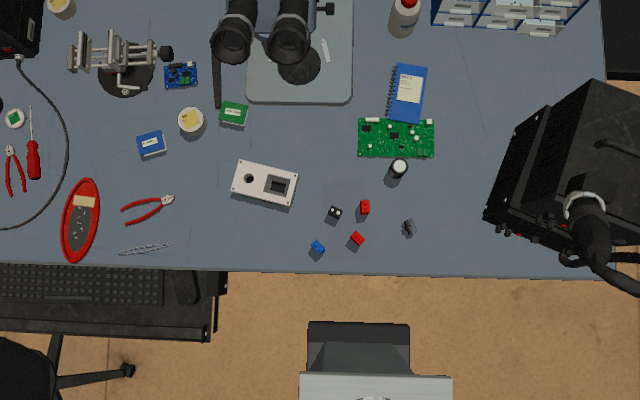

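Scene view: the battery-shaped items are black and copper at (326,208), red at (349,195) and (366,213), and blue at (335,237). Only the black and copper one fits the description; in the top view it is at (334,213). The oblong well is at top (278,185) / scene (254,213), the capacitor at top (398,168) and the sink at top (408,227). I'll confirm in one enlarged crop.

```bash
python3 - <<'E'
from h import *
a=cv2.imread('pics/scene0.png')[180:255,190:320+70][:, :]
a=cv2.imread('pics/scene0.png')[180:260,185:385]
b=cv2.imread('pics/top0.png')[155:257,225:425]
a=cv2.resize(a,None,fx=4,fy=4,interpolation=2)[:290];b=cv2.resize(b,None,fx=4,fy=4,interpolation=2)[:310]
cv2.imwrite('pics/crop1.png',np.vstack([a,b]))
E
```

```text
(no output)
```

View pics/crop1.png

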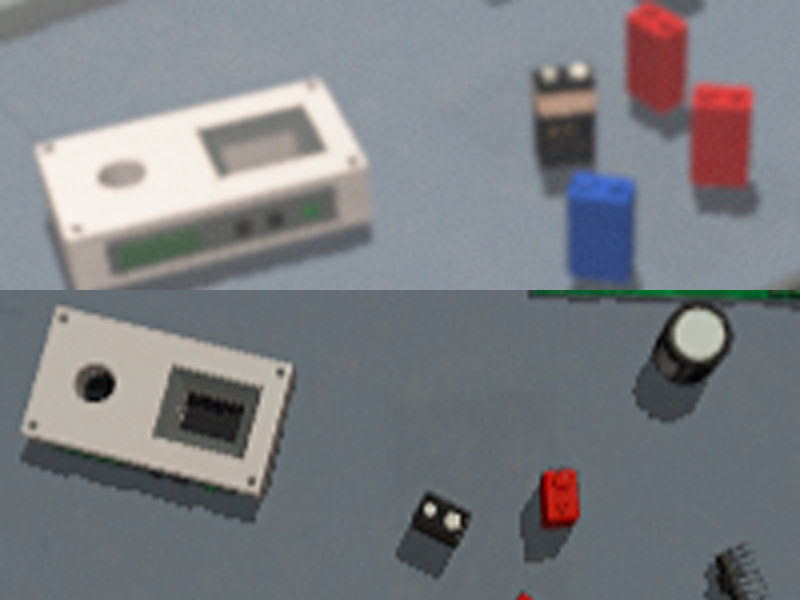

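Crop confirms it: black below, copper above, two terminals, at top (431,510)/(453,521) and scene (549,73)/(578,70) in crop pixels. The well is the oblong flared opening. Next I'll triangulate.

```bash
python3 - <<'E'
from h import *
s=load('scene0');t=load('top0')
T=lambda x,y:(225+(x+.5)/4-.5,155+(y-290+.5)/4-.5)
S=lambda x,y:(185+(x+.5)/4-.5,180+(y+.5)/4-.5)
for n,a,b in [('FL',(58,306),(38,150)),('FR',(294,362),(318,78)),('NR',(261,496),(368,160)),('NL',(24,432),(75,238)),
 ('wFL',(171,366),(200,130)),('wFR',(263,386),(305,107)),('wNR',(247,457),(326,152)),('wNL',(155,437),(225,177)),
 ('termL',(431,510),(549,72)),('termR',(453,521),(578,69))]:
    x,r=tri((t,T(*a)),(s,S(*b)));print(n,x.round(4),np.round(r,4), 'top@h',onz(t,T(*a),.048 if 'term' in n else .032).round(4))
for n,a in [('capTop',(699,333))]: print(n,onz(t,T(*a),.054).round(4))
for p in [(412,519+0),(429,492),(471,515),(456,549)]: print('bat top',onz(t,T(*p),.045).round(4))
for p in [(358,238),(365,207),(318,247)]: print('other',onz(t,p,.045).round(4))
print('sink',onz(t,(408,228),.02).round(4))
E
```

```text
FL [0.5956 0.2982 0.0285] [0.0001 0.0001] top@h [0.5948 0.2973 0.032 ]
FR [0.5677 0.1715 0.0304] [0.0007 0.0007] top@h [0.567  0.1708 0.032 ]
NR [0.4964 0.1867 0.0338] [0.0015 0.0015] top@h [0.4958 0.1857 0.032 ]
NL [0.5267 0.3119 0.031 ] [0.0004 0.0004] top@h [0.5268 0.3121 0.032 ]
wFL [0.5634 0.2352 0.0314] [0.0006 0.0006] top@h [0.5636 0.2356 0.032 ]
wFR [0.5545 0.1869 0.0285] [0.0001 0.0001] top@h [0.5539 0.1866 0.032 ]
wNR [0.5175 0.1954 0.0292] [0.0017 0.0017] top@h [0.5161 0.1937 0.032 ]
wNL [0.5255 0.2423 0.032 ] [0.0002 0.0002] top@h [0.5256 0.2425 0.032 ]
termL [0.4894 0.0977 0.047 ] [0.001 0.001] top@h [0.4887 0.097  0.048 ]
termR [0.4839 0.0862 0.047 ] [0.0007 0.0007] top@h [0.4834 0.0856 0.048 ]
capTop [ 0.5823 -0.0379  0.054 ]
bat top [0.4842 0.1066 0.045 ]
bat top [0.4983 0.0982 0.045 ]
bat top [0.487  0.0765 0.045 ]
bat top [0.4694 0.0838 0.045 ]
other [0.4324 0.0437 0.045 ]
other [0.496  0.0305 0.045 ]
other [0.4121 0.1243 0.045 ]
sink [ 0.457  -0.0614  0.02  ]
```

Call:
carry_out(plan=[{"dx":20,"dy":-30,"dz":-6,"twist":0,"fingers":-1},{"dx":42,"dy":-62,"dz":-12,"twist":0,"fingers":-1},{"dx":64,"dy":-95,"dz":-18,"twist":0,"fingers":-1},{"dx":86,"dy":-128,"dz":-24,"twist":0,"fingers":-1},{"dx":108,"dy":-160,"dz":-30,"twist":0,"fingers":-1}])

```text
clock: 0.52
eef_pos: [0.2448, -0.257, 0.261]
tool_rot: [0.975, 0.223, -0.0, -0.001]
ft_force: [1.8, 0.4, 0.2]
grip_width: 0.0853
grasp_force: 0.0
```

```bash
cat >> h.py <<'E'
def go(x,y,z,yawdeg_tooly=None):
    o=bot.get_obs();M=R.from_quat(o['tool_rot']).as_matrix();p=np.array(o['eef_pos'])
    d=M.T@(np.array([x,y,z])-p)*1000
    ty=np.degrees(np.arctan2(M[1,1],M[0,1]))
    tw=None if yawdeg_tooly is None else -((yawdeg_tooly-ty+90)%180-90)
    print('t',o['clock'],'pos',p.round(4),'tooly',ty.round(2),'tilt',M[:,2].round(3),'j',np.round(o['joint_pos'],2),'F',np.round(o['ft_force'],1),'w',round(o['grip_width'],4),o['grasp_force'])
    print('MOVE',d.round(1),np.linalg.norm(d).round(1),'twist',tw)
E
python3 -c "
from h import *
go(.32,-.03,.26,-27)"
```

```text
t 0.5167 pos [ 0.2448 -0.257   0.261 ] tooly -64.24 tilt [-0.001  0.001 -1.   ] j [-0.81 -0.06 -0.25  1.38  0.    1.88] F [1.8 0.4 0.2] w 0.0853 0.0
MOVE [ 166.4 -171.7    1.2] 239.1 twist -37.24036503289986
```

Call:
carry_out(plan=[{"dx":28,"dy":-29,"dz":0,"twist":-7,"fingers":-1},{"dx":56,"dy":-58,"dz":0,"twist":-14,"fingers":-1},{"dx":84,"dy":-87,"dz":0,"twist":-21,"fingers":-1},{"dx":112,"dy":-115,"dz":0,"twist":-28,"fingers":-1},{"dx":140,"dy":-144,"dz":0,"twist":-35,"fingers":-1}])

```text
clock: 0.93
eef_pos: [0.3084, -0.0666, 0.2613]
tool_rot: [0.861, 0.509, 0.0, 0.0]
ft_force: [1.2, -0.5, -0.5]
grip_width: 0.0857
grasp_force: 0.0
```

```bash
python3 -c "
from h import *
go(.46,.10,.26,-27)"
```

```text
t 0.9333 pos [ 0.3084 -0.0666  0.2613] tooly -28.87 tilt [ 0.001 -0.    -1.   ] j [-0.21 -0.14 -0.33  1.39 -0.    1.86] F [ 1.2 -0.5 -0.5] w 0.0857 0.0
MOVE [219.1  52.3   1.3] 225.2 twist -1.8668775007562033
```

Call:
carry_out(plan=[{"dx":40,"dy":10,"dz":0,"twist":-1,"fingers":-0.1},{"dx":80,"dy":20,"dz":0,"twist":-2,"fingers":-0.1},{"dx":120,"dy":30,"dz":0,"twist":-2,"fingers":-0.1},{"dx":160,"dy":40,"dz":0,"twist":-2,"fingers":-0.1},{"dx":190,"dy":45,"dz":0,"twist":-2,"fingers":-0.1}])

```text
clock: 1.35
eef_pos: [0.4422, 0.0783, 0.2607]
tool_rot: [0.853, 0.522, 0.0, -0.0]
ft_force: [1.6, -1.3, 0.9]
grip_width: 0.0466
grasp_force: 0.0
```

```bash
python3 - <<'E'
from h import *
c=snap('wrist','w1'); go(.486,.0913,.20,-27); print(c['eye'],proj(c,[[.4889,.097,.048],[.4836,.0857,.048],[.54,.2146,.032]]))
E
```

```text
t 1.4 pos [0.445  0.0813 0.2602] tooly -26.9 tilt [ 0.002  0.003 -1.   ] j [ 0.18  0.13 -0.05  1.38  0.    2.22] F [5.3 3.4 2. ] w 0.0471 0.0
MOVE [27.2 32.  60.3] 73.5 twist 0.10229915276504187
[0.480983   0.15318341 0.40414598] [[358.8370768  131.00284628]
 [358.88551758 143.29083623]
 [352.68869146  -6.4562857 ]]
```

View pics/w1.png

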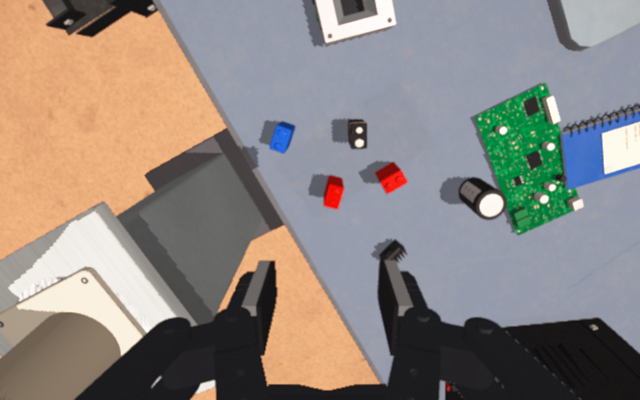

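The wrist view shows terminals at about (358,130)/(358,143), matching the projection; the battery is square to the fingers. I'll refine with blob centroids.

```bash
python3 - <<'E'
from h import *
t=load('top0');s=load('scene0');w=load('w1')
def blobs(c,u0,u1,v0,v1):
    g=cv2.cvtColor(c['image'],cv2.COLOR_RGB2GRAY)[v0:v1,u0:u1].astype(float); m=(g>150).astype(np.uint8)
    n,l=cv2.connectedComponents(m); out=[]
    for i in range(1,n):
        ys,xs=np.nonzero(l==i)
        if len(ys)>3: out.append((np.average(xs,weights=g[ys,xs]-120)+u0,np.average(ys,weights=g[ys,xs]-120)+v0,len(ys)))
    return out
bt=blobs(t,327,344,204,222);bs=blobs(s,316,336,192,206);bw=blobs(w,348,368,120,150)
print(bt,bs,bw)
bw.sort(key=lambda b:b[1]);bt.sort();bs.sort()
P=[]
for i in (0,1):
    x,r=tri((t,bt[i][:2]),(w,bw[i][:2]),(s,bs[i][:2]));print(x.round(4),np.round(r,4));P.append(x)
d=P[0]-P[1];print('ctr',np.mean(P,0),'yaw y',np.degrees(np.arctan2(-d[0],d[1])),np.linalg.norm(d))
x=np.mean(P,0); go(x[0],x[1],.15,-26.5)
E
```

```text
[(np.float64(332.1803278688525), np.float64(209.38032786885245), 5), (np.float64(338.01020408163265), np.float64(212.04421768707482), 9)] [(np.float64(329.1387002909796), np.float64(196.70514064015518), 17), (np.float64(321.8258706467662), np.float64(197.37313432835822), 9), (np.float64(327.6728045325779), np.float64(204.63031161473089), 20)] [(np.float64(366.5151515151515), np.float64(120.5), 4), (np.float64(358.8848167539267), np.float64(129.76585223967422), 34), (np.float64(359.0154779001117), np.float64(142.6473591830222), 61), (np.float64(348.3299492385787), np.float64(147.86294416243655), 6)]
[0.4946 0.0986 0.044 ] [0.005  0.007  0.0028]
[0.488  0.0893 0.0278] [0.0044 0.006  0.0018]
ctr [0.49126975 0.09396059 0.03593265] yaw y -35.16125481460457 0.019832568082340123
t 1.4 pos [0.445  0.0813 0.2602] tooly -26.9 tilt [ 0.002  0.003 -1.   ] j [ 0.18  0.13 -0.05  1.38  0.    2.22] F [5.3 3.4 2. ] w 0.0471 0.0
MOVE [ 31.8  35.5 110.3] 120.2 twist -0.39770084723495813
```

```bash
python3 - <<'E'
from h import *
t=load('top0');s=load('scene0');w=load('w1')
P=[]
for a,b,c in [((332.18,209.38),(321.83,197.37),(358.88,129.77)),((338.01,212.04),(329.14,196.7),(359.02,142.65))]:
    x,r=tri((t,a),(s,b),(w,c));print(x.round(4),np.round(r,4));P.append(x)
d=P[0]-P[1];print('ctr',np.mean(P,0),'yaw y',np.degrees(np.arctan2(-d[0],d[1])),np.linalg.norm(d))
x=np.mean(P,0); go(x[0],x[1],.12,-26.5)
E
```

```text
[0.4896 0.098  0.0476] [0.0007 0.0007 0.0001]
[0.4843 0.086  0.0471] [0.0006 0.0007 0.0003]
ctr [0.48694003 0.09199442 0.04737931] yaw y -23.850733274328373 0.013124674622598514
t 1.4 pos [0.445  0.0813 0.2602] tooly -26.9 tilt [ 0.002  0.003 -1.   ] j [ 0.18  0.13 -0.05  1.38  0.    2.22] F [5.3 3.4 2. ] w 0.0471 0.0
MOVE [ 27.9  32.5 140.3] 146.7 twist -0.39770084723495813
```

Call:
carry_out(plan=[{"dx":14,"dy":16,"dz":25,"twist":-1,"fingers":-0.1},{"dx":28,"dy":32,"dz":60,"twist":-1,"fingers":-0.1},{"dx":28,"dy":32,"dz":100,"twist":-1,"fingers":-0.1},{"dx":28,"dy":32,"dz":135,"twist":-1,"fingers":-0.1},{"dx":28,"dy":32,"dz":145,"twist":-1,"fingers":-0.1}])

```text
clock: 1.82
eef_pos: [0.4772, 0.085, 0.1104]
tool_rot: [0.849, 0.529, -0.005, -0.002]
ft_force: [-1.0, -0.9, 0.5]
grip_width: 0.047
grasp_force: 0.0
```

```bash
python3 - <<'E'
from h import *
c=snap('wrist','w2'); go(.487,.092,.0285,-25.5)
E
```

```text
t 1.8667 pos [0.4774 0.085  0.1111] tooly -26.18 tilt [-0.011 -0.002 -1.   ] j [ 0.18  0.31 -0.23  1.04 -0.    2.2 ] F [-0.8 -0.1 -1. ] w 0.0473 0.0
MOVE [11.1  6.3 82.5] 83.4 twist -0.6809541237028895
```

View pics/w2.png

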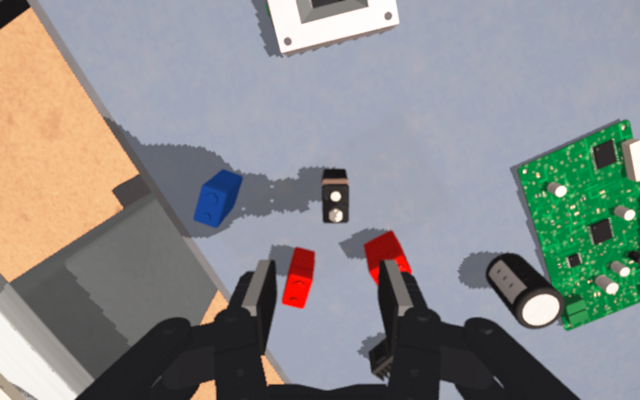

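The wrist view shows the battery at (335,200), square between the fingers (midline ≈ 327), with the reds at (298,277) and (386,258) near the finger path. Next I'll settle the arm and re-measure.

Call:
carry_out(plan=[{"dx":5,"dy":4,"dz":10,"twist":0,"fingers":-0.1},{"dx":5,"dy":4,"dz":25,"twist":0,"fingers":-0.1},{"dx":5,"dy":4,"dz":30,"twist":0,"fingers":-0.1},{"dx":5,"dy":4,"dz":30,"twist":0,"fingers":-0.1},{"dx":5,"dy":4,"dz":30,"twist":0,"fingers":-0.1}])

```text
clock: 2.28
eef_pos: [0.4886, 0.0888, 0.0877]
tool_rot: [0.849, 0.529, 0.001, 0.0]
ft_force: [-0.6, 0.2, -0.2]
grip_width: 0.0467
grasp_force: 0.0
```

```bash
python3 - <<'E'
from h import *
t=load('top0');w=load('w2');s=load('scene0')
g=w['image'][205:225,325:347].min(2).astype(int);ys,xs=np.nonzero(g>170);print(len(ys),xs.mean()+325,ys.mean()+205)
print(proj(w,[[.4896,.098,.048],[.4843,.086,.048]]))
go(.487,.092,.0285,-25.5)
E
```

```text
62 337.9516129032258 215.48387096774195
[[335.55271033 195.90083227]
 [336.19948043 215.52561919]]
t 2.2833 pos [0.4886 0.0888 0.0877] tooly -26.17 tilt [ 0.002  0.    -1.   ] j [ 0.18  0.34 -0.25  0.97  0.    2.21] F [-0.6  0.2 -0.2] w 0.0467 0.0
MOVE [ 2.1 -3.  59.2] 59.3 twist -0.6748435423938872
```

Call:
carry_out(plan=[{"dx":2,"dy":-3,"dz":10,"twist":-0.5,"fingers":-0.1},{"dx":2,"dy":-3,"dz":25,"twist":-0.5,"fingers":-0.1},{"dx":2,"dy":-3,"dz":42,"twist":-0.5,"fingers":-0.1},{"dx":2,"dy":-3,"dz":55,"twist":-0.5,"fingers":-0.1},{"dx":2,"dy":-3,"dz":58,"twist":-0.5,"fingers":-0.1}])

```text
clock: 2.7
eef_pos: [0.4854, 0.0917, 0.0279]
tool_rot: [0.847, 0.532, -0.0, -0.0]
ft_force: [-0.6, -0.1, -0.2]
grip_width: 0.047
grasp_force: 0.0
```

Call:
carry_out(plan=[{"dx":0,"dy":0,"dz":1,"twist":0,"fingers":-0.1},{"dx":0,"dy":0,"dz":1,"twist":0,"fingers":0.3},{"dx":0,"dy":0,"dz":1,"twist":0,"fingers":1},{"dx":0,"dy":0,"dz":1,"twist":0,"fingers":1},{"dx":0,"dy":0,"dz":1,"twist":0,"fingers":1}])

```text
clock: 3.12
eef_pos: [0.487, 0.092, 0.0287]
tool_rot: [0.847, 0.532, 0.001, 0.0]
ft_force: [-1.1, 0.2, 5.6]
grip_width: 0.0159
grasp_force: 59.4
```

Call:
carry_out(plan=[{"dx":0,"dy":0,"dz":0,"twist":0,"fingers":1},{"dx":0,"dy":0,"dz":0,"twist":0,"fingers":1},{"dx":0,"dy":0,"dz":0,"twist":0,"fingers":1},{"dx":0,"dy":0,"dz":0,"twist":0,"fingers":1},{"dx":0,"dy":0,"dz":0,"twist":0,"fingers":1}])

```text
clock: 3.53
eef_pos: [0.487, 0.092, 0.0287]
tool_rot: [0.847, 0.532, 0.001, 0.001]
ft_force: [-0.9, -0.1, 7.1]
grip_width: 0.0159
grasp_force: 59.6
```

```bash
python3 - <<'E'
from h import *
go(.54,.2146,.10,-12.5)
E
```

```text
t 3.5333 pos [0.487  0.092  0.0287] tooly -25.67 tilt [ 0.003  0.001 -1.   ] j [ 0.19  0.42 -0.32  0.83 -0.    2.21] F [-0.9 -0.1  7.1] w 0.0159 59.555110931396484
MOVE [133.6  -5.2 -71.1] 151.4 twist -13.171447016646908
```

Call:
carry_out(plan=[{"dx":0,"dy":0,"dz":-15,"twist":0,"fingers":1},{"dx":0,"dy":0,"dz":-40,"twist":0,"fingers":1},{"dx":0,"dy":0,"dz":-65,"twist":0,"fingers":1},{"dx":0,"dy":0,"dz":-80,"twist":0,"fingers":1},{"dx":0,"dy":0,"dz":-80,"twist":0,"fingers":1}])

```text
clock: 3.95
eef_pos: [0.4885, 0.0922, 0.111]
tool_rot: [0.847, 0.532, 0.003, 0.001]
ft_force: [1.5, 0.1, -0.1]
grip_width: 0.0158
grasp_force: 58.8
```

Call:
carry_out(plan=[{"dx":15,"dy":-1,"dz":0,"twist":-3,"fingers":1},{"dx":35,"dy":-2,"dz":0,"twist":-6,"fingers":1},{"dx":55,"dy":-3,"dz":0,"twist":-9,"fingers":1},{"dx":68,"dy":-4,"dz":0,"twist":-13,"fingers":1},{"dx":70,"dy":-4,"dz":0,"twist":-13,"fingers":1}])

```text
clock: 4.37
eef_pos: [0.5128, 0.1583, 0.1062]
tool_rot: [0.78, 0.626, -0.0, -0.0]
ft_force: [0.3, -0.5, -1.3]
grip_width: 0.0155
grasp_force: 58.8
```

```bash
python3 - <<'E'
from h import *
c=snap('wrist','w3');s=snap('scene','s3'); go(.54,.2146,.11,-12.5)
a=cv2.resize(s['image'][130:270,190:390,::-1],None,fx=3,fy=3,interpolation=2)
b=cv2.resize(c['image'][:,:,::-1],None,fx=.45,fy=.45,interpolation=cv2.INTER_AREA)
z=np.zeros((420+180,600,3),np.uint8);z[:420]=a;z[420:,:288]=b;cv2.imwrite('pics/m3.png',z)
E
```

```text
t 4.4667 pos [0.5118 0.1565 0.1062] tooly -12.72 tilt [-0.002 -0.001 -1.   ] j [ 0.3   0.4  -0.11  1.06 -0.    2.09] F [-0.4  0.1 -0.6] w 0.0159 58.76359283924103
MOVE [62.8 14.8 -3.9] 64.7 twist -0.21617450554241202
```

View pics/m3.png

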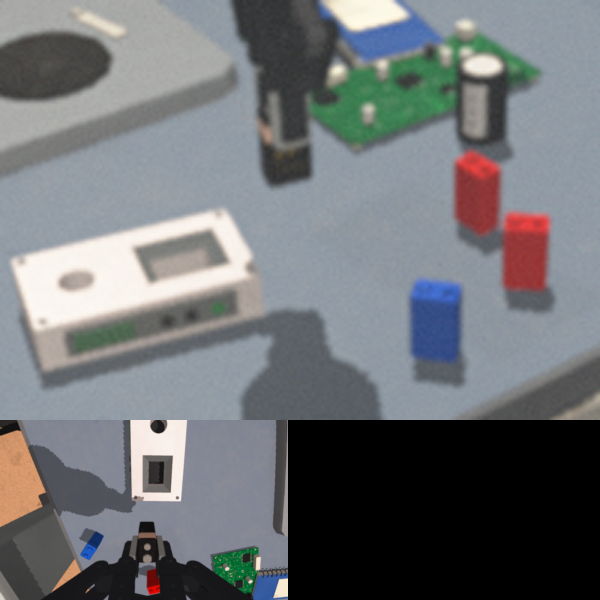

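Battery held upright (scene mosaic (285,150)) and the bystanders are untouched. The well is ahead of it in the wrist view. I'll refine the well from that view by contour.

```bash
python3 - <<'E'
from h import *
w=load('w3');g=cv2.cvtColor(w['image'],cv2.COLOR_RGB2GRAY);t=load('top0')
m=(g>175).astype(np.uint8);m[:, :250]=0;m[:,450:]=0;m[190:]=0
cs,h=cv2.findContours(m,cv2.RETR_CCOMP,cv2.CHAIN_APPROX_NONE)
for i,c in enumerate(cs):
    if h[0][i][3]>=0 and cv2.contourArea(c)>500:
        r=cv2.minAreaRect(c);B=cv2.boxPoints(r);P=np.array([onz(w,p,.032) for p in B])
        print(r,P[:,:2].round(4).tolist(),'ctr',P.mean(0).round(4),'sides',np.linalg.norm(P-np.roll(P,1,0),axis=1).round(4),[np.degrees(np.arctan2(*(P[k]-P[k-1])[[1,0]])).round(1) for k in range(4)])
# dual-view centre height: top view centre of well rim
T=lambda x,y:(225+(x+.5)/4-.5,155+(y-290+.5)/4-.5)
go(.54,.2146,.08,-12)
E
```

```text
((349.26116943359375, 119.48393249511719), (68.2664794921875, 84.41483306884766), 1.2453643083572388) [[0.5133, 0.196], [0.5259, 0.2453], [0.5652, 0.2359], [0.5556, 0.1858]] ctr [0.54   0.2158 0.032 ] sides [0.0435 0.0509 0.0404 0.051 ] [np.float64(166.4), np.float64(75.7), np.float64(-13.5), np.float64(-100.8)]
t 4.4667 pos [0.5118 0.1565 0.1062] tooly -12.72 tilt [-0.002 -0.001 -1.   ] j [ 0.3   0.4  -0.11  1.06 -0.    2.09] F [-0.4  0.1 -0.6] w 0.0159 58.76359283924103
MOVE [62.9 14.8 26.1] 69.7 twist -0.716174505542412
```

Call:
carry_out(plan=[{"dx":15,"dy":4,"dz":0,"twist":0,"fingers":1},{"dx":32,"dy":8,"dz":0,"twist":0,"fingers":1},{"dx":50,"dy":12,"dz":0,"twist":0,"fingers":1},{"dx":63,"dy":15,"dz":10,"twist":0,"fingers":1},{"dx":63,"dy":15,"dz":20,"twist":0,"fingers":1}])

```text
clock: 4.88
eef_pos: [0.5422, 0.216, 0.0873]
tool_rot: [0.781, 0.625, 0.001, 0.0]
ft_force: [0.4, 0.2, -0.1]
grip_width: 0.0155
grasp_force: 58.8
```

Call:
carry_out(plan=[{"dx":0,"dy":0,"dz":0,"twist":0,"fingers":1},{"dx":0,"dy":0,"dz":0,"twist":0,"fingers":1},{"dx":0,"dy":0,"dz":0,"twist":0,"fingers":1},{"dx":0,"dy":0,"dz":0,"twist":0,"fingers":1},{"dx":0,"dy":0,"dz":0,"twist":0,"fingers":1}])

```text
clock: 5.3
eef_pos: [0.5411, 0.2141, 0.0879]
tool_rot: [0.781, 0.624, 0.0, 0.0]
ft_force: [-0.1, 0.7, -0.8]
grip_width: 0.0157
grasp_force: 58.8
```

```bash
python3 - <<'E'
from h import *
c=snap('wrist','w4');s=snap('scene','s4'); go(.540,.215,.0345,-13)
a=cv2.resize(s['image'][130:270,190:390,::-1],None,fx=3,fy=3,interpolation=2)
b=c['image'][220:,150:,::-1][:180,:490]
z=np.zeros((600,600,3),np.uint8);z[:420]=a;z[420:,:490]=b;cv2.imwrite('pics/m4.png',z)
E
```

```text
t 5.4 pos [0.5411 0.2144 0.0879] tooly -12.71 tilt [ 0.001  0.    -1.   ] j [ 0.38  0.5  -0.01  1.07 -0.    2.17] F [-0.3  0.1 -0.3] w 0.0158 58.75994145870209
MOVE [ 0.3 -1.3 53.4] 53.4 twist 0.2899043495098539
```

View pics/m4.png

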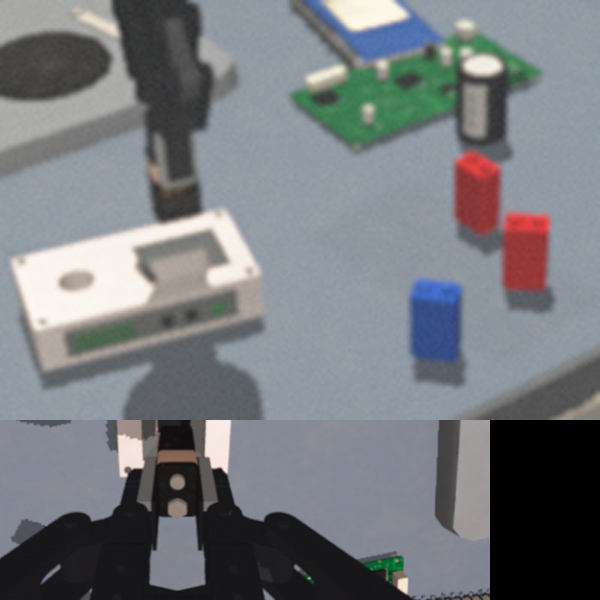

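Battery is centred above the well and gripped. The small terminals are visible in the wrist view at (178,490). Lowering now.

Call:
carry_out(plan=[{"dx":0,"dy":-1,"dz":8,"twist":0,"fingers":1},{"dx":0,"dy":-1,"dz":16,"twist":0,"fingers":1},{"dx":0,"dy":-1,"dz":24,"twist":0,"fingers":1},{"dx":0,"dy":-1,"dz":30,"twist":0,"fingers":1},{"dx":0,"dy":-1,"dz":34,"twist":0,"fingers":1}])

```text
clock: 5.82
eef_pos: [0.539, 0.2146, 0.0516]
tool_rot: [0.781, 0.625, -0.001, -0.0]
ft_force: [1.0, -0.8, 0.7]
grip_width: 0.0156
grasp_force: 58.8
```

Call:
carry_out(plan=[{"dx":0,"dy":0,"dz":2,"twist":0,"fingers":1},{"dx":0,"dy":0,"dz":5,"twist":0,"fingers":1},{"dx":0,"dy":0,"dz":8,"twist":0,"fingers":1},{"dx":0,"dy":0,"dz":11,"twist":0,"fingers":1},{"dx":0,"dy":0,"dz":13,"twist":0,"fingers":1}])

```text
clock: 6.23
eef_pos: [0.54, 0.215, 0.0401]
tool_rot: [0.781, 0.625, 0.0, 0.0]
ft_force: [-0.6, -0.7, -0.5]
grip_width: 0.0158
grasp_force: 58.8
```

Call:
carry_out(plan=[{"dx":0,"dy":0,"dz":1,"twist":0,"fingers":1},{"dx":0,"dy":0,"dz":3,"twist":0,"fingers":1},{"dx":0,"dy":0,"dz":5,"twist":0,"fingers":1},{"dx":0,"dy":0,"dz":5.5,"twist":0,"fingers":1},{"dx":0,"dy":0,"dz":5.5,"twist":0,"fingers":1}])

```text
clock: 6.65
eef_pos: [0.54, 0.215, 0.0349]
tool_rot: [0.781, 0.625, 0.0, 0.0]
ft_force: [1.0, -0.1, -0.4]
grip_width: 0.0158
grasp_force: 58.8
```

Call:
carry_out(plan=[{"dx":0,"dy":0,"dz":0.3,"twist":0,"fingers":1},{"dx":0,"dy":0,"dz":0.6,"twist":0,"fingers":1},{"dx":0,"dy":0,"dz":0.8,"twist":0,"fingers":1},{"dx":0,"dy":0,"dz":1,"twist":0,"fingers":1},{"dx":0,"dy":0,"dz":1,"twist":0,"fingers":1}])

```text
clock: 7.07
eef_pos: [0.5401, 0.215, 0.0347]
tool_rot: [0.781, 0.625, 0.0, 0.0]
ft_force: [-2.1, -0.9, 6.0]
grip_width: 0.0156
grasp_force: 59.6
```

Floor contact: 6 N upward at TCP z 0.0347, which is the expected seated height. Releasing.

Call:
carry_out(plan=[{"dx":0,"dy":0,"dz":0,"twist":0,"fingers":0.2},{"dx":0,"dy":0,"dz":0,"twist":0,"fingers":-0.1},{"dx":0,"dy":0,"dz":0,"twist":0,"fingers":-0.1},{"dx":0,"dy":0,"dz":0,"twist":0,"fingers":-0.1},{"dx":0,"dy":0,"dz":0,"twist":0,"fingers":-0.1}])

```text
clock: 7.48
eef_pos: [0.5399, 0.2149, 0.0336]
tool_rot: [0.781, 0.625, -0.0, -0.0]
ft_force: [0.4, 1.3, 0.9]
grip_width: 0.047
grasp_force: 0.0
```

Call:
carry_out(plan=[{"dx":0,"dy":0,"dz":-10,"twist":0,"fingers":-0.1},{"dx":0,"dy":0,"dz":-30,"twist":0,"fingers":-0.1},{"dx":0,"dy":0,"dz":-60,"twist":0,"fingers":-0.1},{"dx":0,"dy":0,"dz":-80,"twist":0,"fingers":-0.1},{"dx":0,"dy":0,"dz":-90,"twist":0,"fingers":-0.1}])

```text
clock: 7.9
eef_pos: [0.5418, 0.2157, 0.1278]
tool_rot: [0.781, 0.625, 0.003, 0.001]
ft_force: [0.9, 0.4, -0.2]
grip_width: 0.0469
grasp_force: 0.0
```

Call:
carry_out(plan=[{"dx":-20,"dy":0,"dz":0,"twist":0,"fingers":-0.1},{"dx":-50,"dy":0,"dz":-10,"twist":0,"fingers":-0.1},{"dx":-80,"dy":0,"dz":-20,"twist":0,"fingers":-0.1},{"dx":-90,"dy":0,"dz":-20,"twist":0,"fingers":-0.1},{"dx":-90,"dy":0,"dz":-20,"twist":0,"fingers":-0.1}])

```text
clock: 8.32
eef_pos: [0.5199, 0.1251, 0.1444]
tool_rot: [0.782, 0.623, 0.0, 0.0]
ft_force: [-0.7, 0.3, 0.3]
grip_width: 0.047
grasp_force: 0.0
```

```bash
python3 - <<'E'
from h import *
s=snap('scene','s5');w=snap('wrist','w5'); go(.54,.215,.1)
a=cv2.resize(s['image'][150:270,190:390,::-1],None,fx=3,fy=3,interpolation=2)
b=cv2.resize(w['image'][30:150,240:440,::-1],None,fx=2,fy=2,interpolation=2)
z=np.zeros((600,600,3),np.uint8);z[:360]=a;z[360:,:400]=b;cv2.imwrite('pics/m5.png',z)
E
```

```text
t 8.4167 pos [0.5203 0.1273 0.1436] tooly -12.71 tilt [-0.     0.001 -1.   ] j [ 0.24  0.36 -0.06  1.15  0.    2.03] F [ 0.5 -0.5  0.5] w 0.0471 0.0
MOVE [89.8 -0.1 43.7] 99.9 twist None
```

View pics/m5.png

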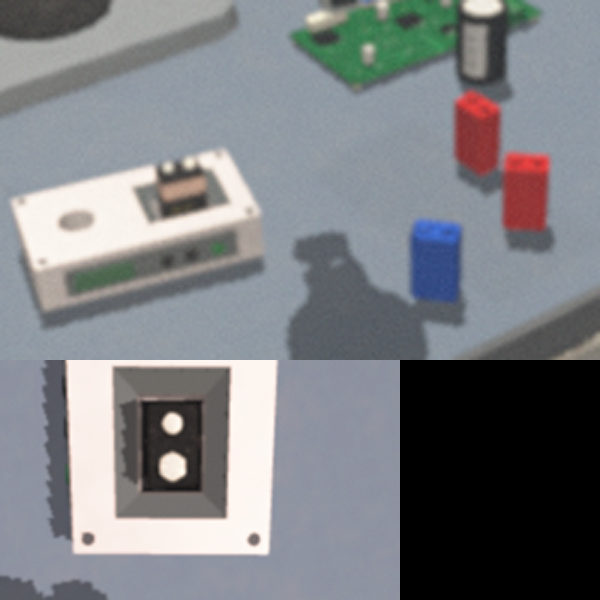

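The battery stands upright in the oblong well, terminals up at (172,423)/(172,467) in the wrist crop, and the gripper is clear.

```bash
python3 -c "
from h import *
print(job_done())"
```

```text
the job is handed in; nothing more can be done
None
```

The battery was lowered while held until it met the well floor, then released; it stands upright, terminals up, in the oblong well, the capacitor and heat sink were not touched, and the job was handed in at about 8.4 s (no verdict was returned).

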